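# Switch on the potter's wheel

## Robot

A 7-joint arm with a two-finger parallel gripper is mounted at the origin on the work surface. World frame = base frame: x ahead of the robot, y to its left, z up, the work surface at z = 0. Lengths are in mm, angles in degrees, forces in N, time in s.
With the tool pointing down it reaches from about 375 to 925 mm from the base axis. Payload 3.1 kg.
Tool frame: the origin (TCP) lies at the centre of the arm's flange, where the gripper is bolted on; the fingertips stand 173 mm ahead of it and the grasp point (between the pads) lies 155 mm ahead of it; z points along the fingers, y is the line along which they close (so a half turn about z gives the same grasp; the last joint's range is limited). The gripper opens to 85 mm and grips with 20 to 120 N. Pads are 22 mm wide; open, the fingers measure 114 mm over their backs; the gripper's body (76 mm by 85 mm) begins 54 mm behind the grasp point. The pads swing forward as they close: fully open they stand 13 mm farther back than shut.
Start: joints at [-69.66, 21.939, 2.515, 91.553, -1.026, 66.532, -2.859], TCP at [284.349, 584.51, 404.669] pointing down, gripper open.
Joint ranges: [-149.38, 149.38], [-23.57, 123.04], [-84.95, 90], [0, 143.3], [-89.99, 269.99], [3.08, 112.72], [-163.45, 163.45]. Speed limits (degrees/s): [159.86, 159.86, 180, 180, 180, 180, 180].

## Interface

Orientations are given as a 3x3 rotation matrix whose columns are the frame's x, y, z axes.
In Python, from plant import * gives the robot as it stands.
- The arm moves only by the tool drive_tool, never from a script. Its argument "series" is a list of rows, each an object of numbers: "gripper": the opening, from 0 (shut) to 1 (fully open); "x", "y", "z": the shift along the tool's x, y, z scaled (see below); "spin": the turn about the tool's z scaled (see below). In form: [{"gripper": .., "x": .., "y": .., "z": .., "spin": ..}, ...]. A call has exactly 8 rows; each row shifts and turns the commanded pose from where the row before left it, along the tool's axes as they then stand; what a row does not reach is not made up. The controller multiplies each number of a shift by 0.05 m and each number of a turn by 8 degrees. A row lasts 1/10 s, in which the tool goes at most 50 mm and 8.59 degrees, less where a joint would pass 70% of its speed; a pose out of reach is approached as far as the arm can. A call with a number of a shift or a turn outside -1 to 1 is refused whole. A call with a gripper value outside its range is refused whole. The fingers move at their own pace and stop on an object; "squeeze" is the grip in N (left out, the last holds). Time passes only in rows, so rows that do not move let the fingers close, or fill a call up. It gives the time, the measured TCP pose, the force, the opening and the grip force at its end, in the units of the state.
- observe(): the state, without advancing time (a new reading comes with each control period).
- get_image(name): name is "scene" or "top"; returns a dict with "img" (384x512x3 uint8, red, green, blue), "range_z" (384x512 float32, mm along the optical axis (not along the pixel's ray), 0 where there is no reading), "fx", "fy", "cx", "cy" (pixels), "cam_to_world" (4x4, takes a point from camera to world coordinates). Camera axes: x right, y down, z forward; pixel columns grow to the right and rows downward; lengths in mm; the calibration is good to about 2 mm. A picture is of the moment at which its call begins.
- job_done(): hands the job in; it is judged then, once.
Trained networks look in a picture, given as the dict that the camera call returned (one of the last four; its "shot" number tells which), for a name from the list of things; names that differ only in an ending like _2 or _b are one class to them, and where a whole thing is asked for, a point or a joint stands for the part that bears it (a point fixed in the world has none). Each returns a list of dicts, best first, with "confidence" (0 to 1); they miss things now and then, are a little off and sometimes report something else, mostly with a low value. They report only what shows in the picture. A call takes as long as a camera call. They do not tell look-alikes from the thing itself.
- recognise(query, picture): "bbox" ([centre column, centre row, width, height] in pixels, round what is visible of it).
The state is a dict: "t": time; "joints": joint angles; "dq": joint speeds; "joint_torque": joint torques, N m; "position": TCP position; "tcp_rot": TCP orientation; "contact_force": force on the tool from outside, world axes, zero at the start; "wrist_torque": the same for the moment, N m; "width": finger opening in mm; "grip_force": force on a finger pad.
Only numpy, scipy, OpenCV 4.12 (cv2) and the standard library are available. Lean on these libraries where they do the work, as an engineer would, in place of code of your own. Each camera call takes 0.05 s, during which the arm holds its last target. There are 200 camera calls.

## Task

Get the pottery wheel ready to throw: two grey control boxes lie on the bench, and on the wheel's box, the one with the round speed dial, slide the small white switch tab along its recessed slot all the way to the end nearest the dial. Leave the switch of the other box (the fan's, with the row of raised black bars) where it is, and do not disturb the clay pot.

Things in the scene. Friction and masses are not known exactly. Their poses are not given: they have to be found in the camera images.
- wheel_box: Grey box fixed to the bench, 220 (x) x 92 (y) x 40 mm high, any yaw. Origin: centre of underside, z up. Black round dial, 42 mm wide, 18 mm high, on its top at x = +73 mm. Open slot in its top along x, from x = -85 to +35 mm, 36 mm wide centred on y = 0, 16 mm deep (black floor 24 mm above the bench). The fan's box is equal, but has five raised black bars in place of the dial.
- wheel_switch_mid (a point): Top middle of the white tab in the wheel box's slot: upright bar 10 mm thick (box x), 33 mm wide, top 38.5 mm above the bench (about flush). Slides along box x from x = -15 (off) to +25 mm (fully on, at its stop); starts within 8 mm of off, so 65 mm of slot behind it is open for shut fingertips to enter and push. Slides at about 2 N, stays where left. Axes as the box's.
- fan_switch_mid (a point): The same point on the equal white tab in the slot of the fan's box (the box with the bars), which slides as easily; to be left where it is.
- pot_center (a point): Centre, 43 mm above its foot, of a brown clay pot, round, 132 mm wide, 86 mm high, standing loose on a fixed round grey bat (180 mm wide, 12 mm thick) to the left (+y) of the boxes; to be left alone.
Mind the look-alikes: they are no part of the job. Leave any blue or purple look-alike of the wheel_box alone.

How it is judged:
By the outcome, as a careful person would: the job done as asked, in the order asked, and still so for the second after the job is handed in, with the robot touching nothing.
It also fails if it takes over 32 s, if anything falls off the work surface, if the arm or the gripper's body presses on something with over 40 N, if the wrist force passes 120 N, or if a joint passes its speed limit or range.

## Working session

There is one attempt and no reset: what is moved stays moved. The work goes in short steps, Python scripts to look and compute and a tool call to move; the robot and the scene stay as the last step left them, time stands still between calls to the robot, and variables do not carry over. Pictures are saved under pics/ and viewed, at most 10 in all, crops included, and the job is handed in when it is done.

Besides the shell and the picture viewer there is one more tool, called after "Call:" in YAML: its name, and indented under it one key for each argument. drive_tool: Moves the arm, as the interface text tells. Its arguments: {"type":"object","properties":{"series":{"type":"array"},"squeeze":{"type":"number"}},"required":["series"]}

```bash
mkdir -p pics; python3 - <<'E'
from plant import *
import cv2,numpy as np
s=observe();print(s['t'],s['position'],s['tcp_rot'],s['width'])
ims=[]
for n in("top","scene"):
    p=get_image(n);ims.append(p['img'][:,:,::-1])
    np.savez(f'{n}.npz',**{k:p[k] for k in('img','range_z','fx','fy','cx','cy','cam_to_world')})
    for q in("wheel_box","wheel_switch_mid","fan_switch_mid","pot_center"):
        for d in recognise(q,p)[:4]:print(n,q,np.round(d['bbox']),round(d['confidence'],2))
cv2.imwrite('pics/a.png',cv2.resize(ims[0],(800,600)));cv2.imwrite('pics/b.png',cv2.resize(ims[1],(800,600)))
E
```

```text
0.0 [284.12223052 584.0778279  403.28173538] [[-8.99269388e-01  4.37394048e-01 -1.00713782e-03]
 [ 4.37395176e-01  8.99266062e-01 -2.45158624e-03]
 [-1.66624369e-04 -2.64515368e-03 -9.99996488e-01]] 85.43704173425455
top wheel_box [222. 111.  78.  67.] 0.76
top wheel_box [349. 195.   8.   9.] 0.71
top wheel_box [346. 195.  82.  49.] 0.7
top wheel_box [366. 281.  85.  58.] 0.63
top wheel_switch_mid [226. 113.   3.  10.] 0.62
top wheel_switch_mid [368. 284.   4.  13.] 0.46
scene wheel_box [179. 196.  77.  50.] 0.97
scene wheel_box [191. 140.  67.  39.] 0.97
scene wheel_box [287. 289.  96.  85.] 0.84
scene wheel_switch_mid [280. 281.   8.  10.] 0.65
scene pot_center [369. 200.  49.  45.] 0.61
```

View pics/a.png

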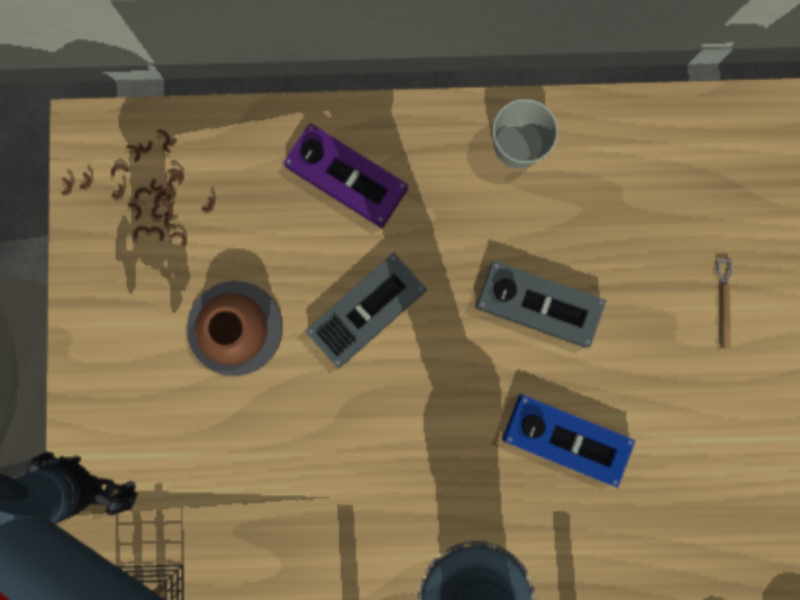

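View pics/b.png

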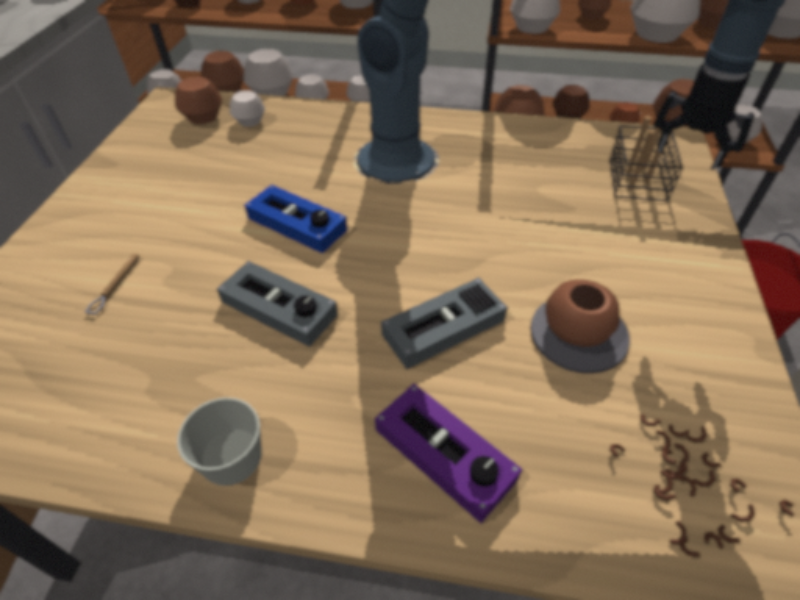

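The top view (512x384 pixels) has four candidates: purple (222,111), grey with bars (235,198), grey with a round dial (346,195) and blue (366,281). The grey one with the dial at (346,195) is the wheel box. I'll measure it and confirm in a crop.

```bash
cat > h.py <<'E'
import numpy as np,cv2
def world(p):
    z=p['range_z'].astype(float);v,u=np.indices(z.shape)
    P=np.stack([(u-p['cx'])/p['fx']*z,(v-p['cy'])/p['fy']*z,z],-1)
    M=np.array(p['cam_to_world']);W=P@M[:3,:3].T+M[:3,3];W[z==0]=np.nan
    return W
def analyse(p,c,r=48):
    W=world(p);img=p['img'].astype(int);v,u=np.indices(W.shape[:2])
    near=np.hypot(u-c[0],v-c[1])<r
    top=near&(W[...,2]>32)&(W[...,2]<70)
    n,l,st,ce=cv2.connectedComponentsWithStats((near&(W[...,2]>17)&(W[...,2]<70)).astype(np.uint8))
    k=1+np.argmax(st[1:,4]);m=l==k
    rect=cv2.minAreaRect(W[m][:,:2].astype(np.float32));print('rect',rect,'ztop',np.nanmedian(W[m&top][:,2]))
    wh=m&(img.min(-1)>150)&(W[...,2]<50);print('white n',wh.sum(),W[wh].mean(0))
    dl=m&(W[...,2]>50);print('dial n',dl.sum(),W[dl].mean(0) if dl.any() else '')
    return np.array(rect[0]),W[wh].mean(0),W[dl].mean(0) if dl.any() else None
E
python3 - <<'E'
from h import *
p=dict(np.load('top.npz'))
c,w,d=analyse(p,(346,195))
a=d[:2]-c;print('dir',a,np.degrees(np.arctan2(a[1],a[0])))
W=world(p)
for n,uv in dict(pot=(146,210),purple=(222,111),fan=(235,198),blue=(366,281),cup=(336,85),basket=(96,345)).items():print(n,W[uv[1],uv[0]])
cv2.imwrite('pics/c.png',cv2.resize(p['img'][150:240,290:410,::-1],None,fx=6,fy=6,interpolation=2))
E
```

```text
rect ((543.5037841796875, -134.98828125), (220.73629760742188, 93.11766052246094), 68.6119613647461) ztop 40.24261806963705
white n 0 [nan nan nan]
dial n 172 [569.50121107 -66.15199267  57.83762588]
dir [25.99742689 68.83628858] 69.30993465444764
pot [509.38232359 428.55402784  97.71919957]
purple [800.80135969 219.7426505   23.46776546]
fan [540.70961486 186.73397852  31.50843843]
blue [ 292.26057402 -182.98942494   26.59347915]
cup [ 874.28784386 -123.2621681     9.58779885]
basket [125.70220625 602.83406608  -2.39379269]h.py:14: RuntimeWarning: Mean of empty slice.
  wh=m&(img.min(-1)>150)&(W[...,2]<50);print('white n',wh.sum(),W[wh].mean(0))
  ret = um.true_divide(
h.py:16: RuntimeWarning: Mean of empty slice.
  return np.array(rect[0]),W[wh].mean(0),W[dl].mean(0) if dl.any() else None
```

View pics/c.png

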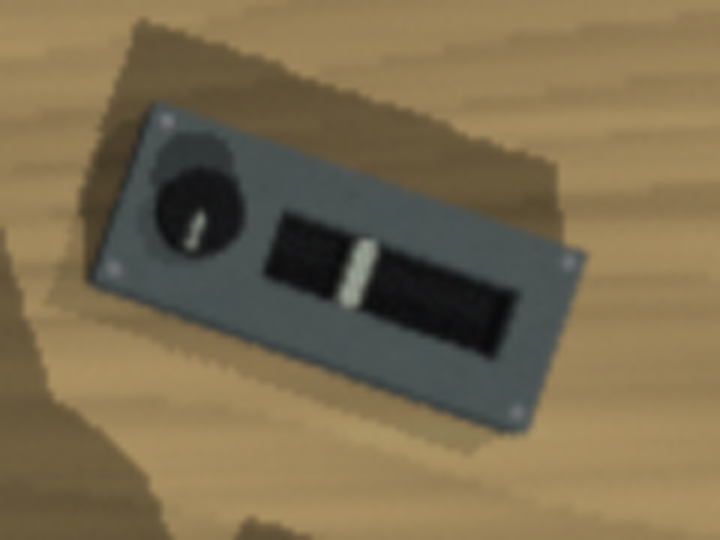

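The crop confirms it: grey, dial at (323,185), tab at (350,195), with open slot to the lower right. The box lies at yaw of about 68.6°. The plan is to shut the fingers, align tool y with the slot, and go above box x ≈ -54.

Call:
drive_tool:
  series:
    - {"gripper": 0, "x": 0, "y": 0, "z": 0, "spin": -0.57}
    - {"gripper": 0, "x": -0.5, "y": -0.63, "z": 0, "spin": 0}
    - {"gripper": 0, "x": -0.5, "y": -0.63, "z": 0, "spin": 0}
    - {"gripper": 0, "x": -0.5, "y": -0.63, "z": 0, "spin": 0}
    - {"gripper": 0, "x": -0.5, "y": -0.63, "z": 0, "spin": 0}
    - {"gripper": 0, "x": -0.5, "y": -0.63, "z": 0, "spin": 0}
    - {"gripper": 0, "x": -0.5, "y": -0.63, "z": 0, "spin": 0}
    - {"gripper": 0, "x": -0.5, "y": -0.63, "z": 0, "spin": 0}
  squeeze: 30

```text
t: 1.3
position: [367.3, 313.7, 405.0]
tcp_rot: [[-0.931, 0.365, 0.001], [0.365, 0.931, 0.001], [-0.0, 0.001, -1.0]]
contact_force: [0.1, 0.2, -0.2]
width: -0.4
grip_force: 0.0
```

Call:
drive_tool:
  series:
    - {"gripper": 0, "x": -0.5, "y": -0.63, "z": 0, "spin": 0}
    - {"gripper": 0, "x": -0.5, "y": -0.63, "z": 0, "spin": 0}
    - {"gripper": 0, "x": -0.5, "y": -0.63, "z": 0, "spin": 0}
    - {"gripper": 0, "x": -0.5, "y": -0.63, "z": 0, "spin": 0}
    - {"gripper": 0, "x": -0.5, "y": -0.63, "z": 0, "spin": 0}
    - {"gripper": 0, "x": -0.5, "y": -0.63, "z": 0, "spin": 0}
    - {"gripper": 0, "x": -0.5, "y": -0.63, "z": 0, "spin": 0}
    - {"gripper": 0, "x": -0.5, "y": -0.63, "z": 0, "spin": 0}

```text
t: 2.1
position: [461.5, 6.1, 405.1]
tcp_rot: [[-0.931, 0.365, 0.001], [0.365, 0.931, 0.001], [-0.001, 0.001, -1.0]]
contact_force: [0.7, 0.5, 0.1]
width: -0.1
grip_force: 0.0
```

Call:
drive_tool:
  series:
    - {"gripper": 0, "x": -0.51, "y": -0.62, "z": 0, "spin": 0}
    - {"gripper": 0, "x": -0.51, "y": -0.62, "z": 0, "spin": 0}
    - {"gripper": 0, "x": -0.51, "y": -0.62, "z": 0, "spin": 0}
    - {"gripper": 0, "x": -0.51, "y": -0.62, "z": 0, "spin": 0}
    - {"gripper": 0, "x": -0.51, "y": -0.62, "z": 0, "spin": 0}
    - {"gripper": 0, "x": 0, "y": 0, "z": 0.9, "spin": 0}
    - {"gripper": 0, "x": 0, "y": 0, "z": 0.9, "spin": 0}
    - {"gripper": 0, "x": 0, "y": 0, "z": 0.9, "spin": 0}

```text
t: 2.9
position: [524.0, -183.4, 268.9]
tcp_rot: [[-0.931, 0.365, 0.002], [0.365, 0.931, -0.0], [-0.002, 0.001, -1.0]]
contact_force: [0.4, 1.3, -0.7]
width: 0.0
grip_force: 0.0
```

```bash
python3 - <<'E'
from plant import *
from h import *
s=observe();print(s['t'],s['position'],s['contact_force'])
c=np.array([543.5,-135]);th=np.radians(68.7);R=np.array([[np.cos(th),np.sin(th)],[-np.sin(th),np.cos(th)]])
print('tcp in box',R@(s['position'][:2]-c))
old=dict(np.load('top.npz'));W=world(old)
g=old['img'].astype(int)
B=(W[...,:2]-c)@R.T
m=(abs(B[...,1])<16)&(abs(B[...,0]+20)<28)&(g.min(-1)>110)
print('tab',m.sum(),B[m].mean(0),B[m].min(0),B[m].max(0),np.median(W[m][:,2]))
k=(abs(B[...,1])<46)&(B[...,0]>-110)&(B[...,0]<110)&(g.max(-1)<45)&(W[...,2]<33)&(W[...,2]>15)
print('slot floor',k.sum(),np.percentile(B[k],[2,50,98],axis=0).round(1),np.median(W[k][:,2]))
ims=[get_image(n)['img'][:,:,::-1] for n in('top','scene')]
a=cv2.resize(ims[0][150:240,290:410],(400,300));b=cv2.resize(ims[1][120:240,100:260],(400,300))
cv2.imwrite('pics/d.png',np.hstack([a,b]))
E
```

```text
2.9 [ 524.0103575  -183.4143533   268.88966851] [ 0.36730875  1.25061829 -0.73423263]
tcp in box [-52.18686488   0.57175553]
tab 28 [-8.97665123  0.06600742] [-13.25045969 -14.79056233] [-5.34444104 15.66187868] 37.935062204088126
slot floor 410 [[-84.4 -17. ]
 [-34.9  -1. ]
 [ 30.   14.7]] 24.796702521316092
```

View pics/d.png

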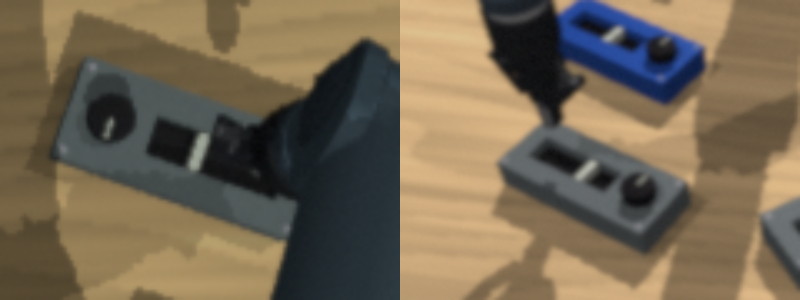

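The fingertips stand over the open slot behind the tab (tab at box x ≈ -9, tip x ≈ -52, y ≈ 0.6). In the left panel the tab is at (198,150) with the fingers to its right. Now I'll lower into the slot, stopping about 5 mm above the floor.

Call:
drive_tool:
  series:
    - {"gripper": 0, "x": 0, "y": 0, "z": 0.4, "spin": 0}
    - {"gripper": 0, "x": 0, "y": 0, "z": 0.3, "spin": 0}
    - {"gripper": 0, "x": 0, "y": 0, "z": 0.2, "spin": 0}
    - {"gripper": 0, "x": 0, "y": 0, "z": 0.15, "spin": 0}
    - {"gripper": 0, "x": 0, "y": 0, "z": 0.15, "spin": 0}
    - {"gripper": 0, "x": 0, "y": 0, "z": 0.1, "spin": 0}
    - {"gripper": 0, "x": 0, "y": 0, "z": 0, "spin": 0}
    - {"gripper": 0, "x": 0, "y": 0, "z": 0, "spin": 0}

```text
t: 3.8
position: [523.6, -183.1, 204.9]
tcp_rot: [[-0.931, 0.365, 0.0], [0.365, 0.931, -0.0], [-0.0, 0.0, -1.0]]
contact_force: [0.9, -0.3, 0.7]
width: 0.1
grip_force: 0.0
```

Call:
drive_tool:
  series:
    - {"gripper": 0, "x": 0, "y": 0, "z": 0.05, "spin": 0}
    - {"gripper": 0, "x": 0, "y": 0.13, "z": 0, "spin": 0}
    - {"gripper": 0, "x": 0, "y": 0.13, "z": 0, "spin": 0}
    - {"gripper": 0, "x": 0, "y": 0.13, "z": 0, "spin": 0}
    - {"gripper": 0, "x": 0, "y": 0.13, "z": 0, "spin": 0}
    - {"gripper": 0, "x": 0, "y": 0.13, "z": 0, "spin": 0}
    - {"gripper": 0, "x": 0, "y": 0.13, "z": 0, "spin": 0}
    - {"gripper": 0, "x": 0, "y": 0.13, "z": 0, "spin": 0}

```text
t: 4.6
position: [540.1, -140.7, 202.2]
tcp_rot: [[-0.931, 0.365, -0.0], [0.365, 0.931, -0.001], [-0.0, -0.001, -1.0]]
contact_force: [-0.6, -1.4, 0.3]
width: -0.0
grip_force: 1.1
```

Call:
drive_tool:
  series:
    - {"gripper": 0, "x": 0, "y": 0.05, "z": 0, "spin": 0}
    - {"gripper": 0, "x": 0, "y": 0.05, "z": 0, "spin": 0}
    - {"gripper": 0, "x": 0, "y": 0.05, "z": 0, "spin": 0}
    - {"gripper": 0, "x": 0, "y": 0.05, "z": 0, "spin": 0}
    - {"gripper": 0, "x": 0, "y": 0, "z": 0, "spin": 0}
    - {"gripper": 0, "x": 0, "y": 0, "z": 0, "spin": 0}
    - {"gripper": 0, "x": 0, "y": 0, "z": 0, "spin": 0}
    - {"gripper": 0, "x": 0, "y": 0, "z": 0, "spin": 0}

```text
t: 5.4
position: [543.9, -131.0, 202.2]
tcp_rot: [[-0.931, 0.364, 0.0], [0.364, 0.931, 0.001], [0.0, 0.001, -1.0]]
contact_force: [-1.1, -0.7, 0.5]
width: 0.0
grip_force: 0.3
```

```bash
cat > look.py <<'E'
import sys
from plant import *
from h import *
c=np.array([543.5,-135]);th=np.radians(68.7);R=np.array([[np.cos(th),np.sin(th)],[-np.sin(th),np.cos(th)]])
s=observe();print('tcp in box',R@(s['position'][:2]-c),s['contact_force'])
for n in('top','scene'):
    p=get_image(n);W=world(p);B=(W[...,:2]-c)@R.T;g=p['img'].astype(int)
    m=(abs(B[...,1])<16)&(abs(B[...,0])<38)&(g.min(-1)>110)&(W[...,2]>34)&(W[...,2]<42)
    print(n,m.sum(),B[m].mean(0),B[m].min(0),B[m].max(0))
    if n=='top':a=cv2.resize(p['img'][150:240,290:410,::-1],(400,300))
    else:cv2.imwrite(sys.argv[1],np.hstack([a,cv2.resize(p['img'][120:240,100:260,::-1],(400,300))]))
E
python3 look.py pics/e.png
```

```text
tcp in box [3.84469996 1.11308782] [-1.08835165 -0.73052899  0.49822564]
top 4 [22.53780615 13.3619556 ] [20.80791398 11.64802114] [24.09945577 15.24461916]
scene 26 [24.26452484  0.58524694] [ 17.83685821 -15.24149866] [30.78454967 14.94149579]
```

View pics/e.png

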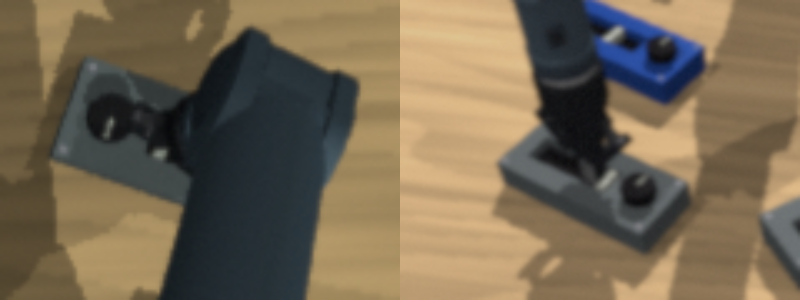

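The tab, at (603,182) in the scene panel, is near x ≈ +22 to 24. I'll push on in small steps until the stop is felt.

Call:
drive_tool:
  series:
    - {"gripper": 0, "x": 0, "y": 0.03, "z": 0, "spin": 0}
    - {"gripper": 0, "x": 0, "y": 0.03, "z": 0, "spin": 0}
    - {"gripper": 0, "x": 0, "y": 0.02, "z": 0, "spin": 0}
    - {"gripper": 0, "x": 0, "y": 0, "z": 0, "spin": 0}
    - {"gripper": 0, "x": 0, "y": 0, "z": 0, "spin": 0}
    - {"gripper": 0, "x": 0, "y": 0, "z": 0, "spin": 0}
    - {"gripper": 0, "x": 0, "y": 0, "z": 0, "spin": 0}
    - {"gripper": 0, "x": 0, "y": 0, "z": 0, "spin": 0}

```text
t: 6.3
position: [545.1, -127.9, 202.2]
tcp_rot: [[-0.931, 0.365, -0.0], [0.365, 0.931, -0.0], [0.0, -0.0, -1.0]]
contact_force: [-0.6, -2.4, -0.3]
width: 0.2
grip_force: 1.6
```

Call:
drive_tool:
  series:
    - {"gripper": 0, "x": 0, "y": 0.03, "z": 0, "spin": 0}
    - {"gripper": 0, "x": 0, "y": 0.03, "z": 0, "spin": 0}
    - {"gripper": 0, "x": 0, "y": 0, "z": 0, "spin": 0}
    - {"gripper": 0, "x": 0, "y": 0, "z": 0, "spin": 0}
    - {"gripper": 0, "x": 0, "y": 0, "z": 0, "spin": 0}
    - {"gripper": 0, "x": 0, "y": 0, "z": 0, "spin": 0}
    - {"gripper": 0, "x": 0, "y": 0, "z": 0, "spin": 0}
    - {"gripper": 0, "x": 0, "y": 0, "z": 0, "spin": 0}

```text
t: 7.1
position: [545.3, -127.2, 202.2]
tcp_rot: [[-0.93, 0.366, -0.001], [0.366, 0.93, -0.003], [-0.0, -0.003, -1.0]]
contact_force: [-3.0, -6.3, 1.6]
width: -0.2
grip_force: 3.4
```

The push moved 0.7 mm of the 3 mm commanded and the force rose to 7 N, so the tab is at its stop. I'll back off, lift and check.

Call:
drive_tool:
  series:
    - {"gripper": 0, "x": 0, "y": -0.15, "z": 0, "spin": 0}
    - {"gripper": 0, "x": 0, "y": -0.2, "z": 0, "spin": 0}
    - {"gripper": 0, "x": 0, "y": -0.1, "z": -0.1, "spin": 0}
    - {"gripper": 0, "x": 0, "y": 0, "z": -0.4, "spin": 0}
    - {"gripper": 0, "x": 0, "y": 0, "z": -0.8, "spin": 0}
    - {"gripper": 0, "x": 0, "y": -0.8, "z": -0.5, "spin": 0}
    - {"gripper": 0, "x": 0, "y": -0.8, "z": -0.3, "spin": 0}
    - {"gripper": 0, "x": 0, "y": 0, "z": 0, "spin": 0}

```text
t: 7.9
position: [506.8, -227.4, 311.1]
tcp_rot: [[-0.927, 0.374, 0.006], [0.374, 0.927, -0.005], [-0.007, -0.002, -1.0]]
contact_force: [-0.1, -0.8, 0.4]
width: 0.1
grip_force: 0.0
```

```bash
python3 look.py pics/f.png
```

```text
tcp in box [-99.4545079    0.58855031] [-0.11879794 -0.84083998  0.40049856]
top 30 [24.91276425  1.33658636] [ 20.39496299 -15.74224576] [29.41968211 15.84837112]
scene 34 [26.97748166  0.17444608] [ 16.89720412 -14.55226787] [34.38085758 15.37206437]
```

View pics/f.png

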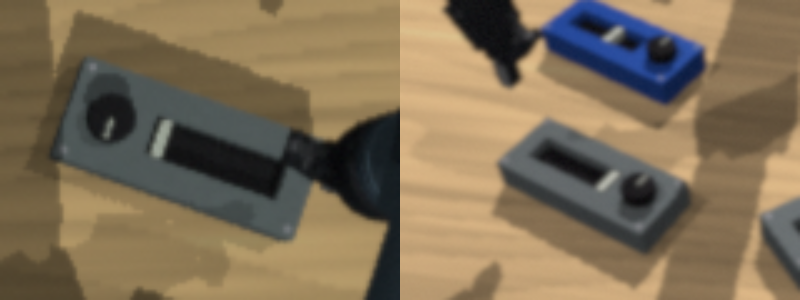

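The tab sits at x ≈ 24.9 mm, at the dial end ((162,138) left panel, (606,180) right panel), and the robot is clear.

```bash
python3 -c "
from plant import *
print(job_done())"
```

```text
the job is handed in; nothing more can be done
None
```

The wheel box's switch tab is at its dial-end stop (measured at x ≈ 24.9 mm of 25); the arm never went near the fan's switch or the pot, and the job was handed in at about 8 s.

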